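# Reload the filter flow tester, rim side down

### The job

Press the red mushroom stop button fully down so that it stays down, then take the fresh filter cassette (magenta face, standing on its end) and lay it gently, without letting it fall or topple, flat in the yellow pocket of the tester with its magenta face up and its open rim down. Only when it is fully seated and let go, reset the stop by turning the red cap clockwise as far as it goes, so that it comes back up. Leave the spent brown-faced cassette and everything else where they are.

Things in the scene. Friction and masses are not known exactly. Their poses are not given: they have to be found in the camera images.
- filter: Fresh cassette, white shell 100 x 62 x 40 mm with a 12 mm magenta layer as its face; starts standing on a 62 x 40 mm end, face away from the robot or to a side. Origin: centre of that end. z along its length (up at start), y along its 62 mm width (grip here), x through its thickness: magenta face at -20 mm, open rim at +20 mm. Rim side hollow: recess 52 x 90 mm, 14 mm deep, 5 mm walls.
- filter_rim (a point): Centre of the cassette's open rim plane (x = +20 mm, z = 50 mm in filter).
- filter_face (a point): Centre of the cassette's magenta face (x = -20 mm, z = 50 mm in filter).
- spent: Spent cassette, the same shape and axes with a brown layer instead of magenta, also standing on its end. To be left alone; it and the fresh one may swap places.
- tester: Fixed flow tester, blue base 16 mm high, x -65 to 115 mm, y +-56 mm; yellow-walled pocket. Origin: on the table under the pocket's centre; z up; x along the pocket, away from the robot, to a grey gauge box (x 70 to 115 mm, full width, 30 mm high). A seated cassette may lie either way round lengthwise.
- seat (a point): Centre of the pocket floor, 16 mm above the table, axes as the tester's; the rim rests here. Pocket 106 (x) x 68 (y) mm inside; walls 8 mm thick, 14 mm high; each long wall has a 58 mm finger gap in its middle. A black block 60 x 32 x 10 mm in the centre of the floor enters the cassette's hollow rim side; a cassette laid face down stands proud on it.
- stopbox: Fixed yellow box 90 x 90 x 50 mm with the stop button on top. Origin: centre of its underside; z up.
- stop_top (a point): Centre of the top of the red mushroom cap, 96 mm above the table when up, 89 mm when down. The cap is 42 mm in diameter and 22 mm thick; under it is a 24 mm stem. Its x axis runs along the white mark on top and turns with the cap.
- stop (a joint): Stop button travel in m: 0 up, 0.007 fully down. It needs about 4 N and stays down by itself until the cap is turned.
- stop_cap (a joint): Turn of the red cap in rad, clockwise seen from above: 0 at the start, 1.4 at its end stop. Turning it lifts a pressed cap by a cam; it is all the way up at about 1.3.
- bottle: Blue bottle, standing, 64 mm diameter, 190 mm high. Origin: centre of its underside. Bystander.
- jar: Amber jar, standing, 72 mm diameter, 100 mm high. Origin: centre of its underside. Bystander.
- torch: Black torch standing on its head, 46 mm diameter, 140 mm high. Origin: centre of its underside. Bystander.
- meter: Orange moisture meter lying flat, 140 (x) x 58 (y) x 28 mm. Origin: centre of its underside. Bystander.
- tape: Grey roll of tape lying flat, 84 mm diameter, 38 mm high. Origin: centre of its underside. Bystander.
- scraper: Scraper lying flat, wooden handle towards its own -x, steel blade towards its +x, about 200 x 60 x 22 mm. Origin: on the table, 90 mm from the handle's end. Bystander.
Mind the look-alikes: they are no part of the job. What is meant by the tester is not green, and is the larger of those in its own colour. Leave any blue or green look-alike of the filter alone.

How it is judged:
On the way, in this order (a step that is already met when the one before it is completed fails the run):
1. the stop button is pressed fully down (value of joint stop above 0.005 m), for 0.1 s.
2. with the button still down, the fresh cassette lies seated in the pocket, magenta face up, let go and at rest (horizontal distance between filter_rim and seat below 0.008 m and z of filter_rim in the frame of seat below 0.004 m and angle between filter's own x axis and vertical above 3.06 rad and angle between the z axis of filter and the x axis of tester, either way round below 0.15 rad and contact force between the fingers and filter below 0.05 N and linear speed of filter below 0.02 m/s and value of joint stop above 0.004 m and value of joint stop_cap below 0.4 rad), for 0.2 s.
3. the red cap has been turned clockwise and is back up (value of joint stop_cap above 1.1 rad and value of joint stop below 0.002 m), for 0.1 s.
At the end, for the whole second after the job is handed in: The fresh cassette rests released in the pocket: magenta face up (within 0.08 rad), rim within 4 mm of the pocket floor, centred within 8 mm, lengthwise with the pocket within 0.15 rad either way round; the red cap is turned at least 1.1 rad clockwise and up within 2 mm (all of step 3 and horizontal distance between filter_rim and seat below 0.008 m and z of filter_rim in the frame of seat below 0.004 m and angle between filter's own x axis and vertical above 3.06 rad and angle between the z axis of filter and the x axis of tester, either way round below 0.15 rad and contact force between the fingers and filter below 0.05 N and linear speed of filter below 0.02 m/s); the robot touches nothing.
It fails at once if the spent cassette is moved more than 30 mm or tipped over (distance of spent from where it was at the start of the episode above 0.03 m or angle between spent's own z axis and vertical above 0.5 rad).
It fails at once if the bottle, jar, torch, meter, tape or scraper is moved more than 30 mm or tipped over (distance of any of bottle, jar, torch, meter, tape, scraper from where it was at the start of the episode above 0.03 m or angle between any of bottle, jar, torch, meter, tape, scraper's own z axis and vertical above 0.5 rad).
It fails at once if the fresh cassette falls, topples or is thrown (faster than 0.6 m/s while not held) (linear speed of filter above 0.6 m/s and contact force between the fingers and filter below 0.05 N).
It also fails if it takes over 61 s, if anything falls off the work surface, if the arm or the gripper's body presses on something with over 40 N, if the wrist force passes 120 N, or if a joint passes its speed limit or range.

### The arm

A 6-joint arm with a two-finger parallel gripper is mounted at the origin on the work surface. World frame = base frame: x ahead of the robot, y to its left, z up, the work surface at z = 0. Lengths are in m, angles in rad, forces in N, time in s.
With the tool pointing down it reaches from about 0.35 to 0.975 m from the base axis. Payload 4.9 kg.
Tool frame: the origin (TCP) lies at the very end of the fingers, on their centre line; the grasp point (between the pads) lies 19 mm behind it; z points along the fingers, y is the line along which they close (so a half turn about z gives the same grasp; the last joint's range is limited). The gripper opens to 85 mm and grips with 20 to 120 N. Pads are 22 mm wide; open, the fingers measure 114 mm over their backs; the gripper's body (76 mm by 85 mm) begins 54 mm behind the grasp point. The pads swing forward as they close: fully open they stand 13 mm farther back than shut.
Start: joints at [1.022, 0.053, 1.613, -0, 1.476, -0.119], TCP at [0.26, 0.568, 0.231] pointing down, gripper open.
Joint ranges: [-3.01, 3.01], [-1.01, 2.22], [0.06, 2.58], [-1.02, 4.17], [0.09, 2.62], [-3.14, 3.14]. Speed limits (rad/s): [2.57, 2.57, 3.14, 3.14, 3.14, 3.14].

### API

Orientations are given as a unit quaternion [w, x, y, z].
In Python, from plant import monitor, vision, manip gives the robot as it stands. The module is installed in compiled form; this text tells all that it offers.
- The arm moves only by the tool arm_command, never from a script. Its argument "rows" is a list of rows, each a list of 3 entries, a list of its own where there are three numbers: the finger opening in mm, from 0 to 85.4, then the shift along the world's x, y, z in units of 30 cm (1.0 is 30 cm), then the turn, a rotation vector about the world's x, y, z in units of pi/2 rad (1.0 is pi/2 rad). In form: [[claw, [x, y, z], [wx, wy, wz]], ...]. A call has 1 to 12 rows; each row is the pose to reach, as a shift and turn from the pose commanded when the call began; what a row does not reach only later rows make up. A row lasts 1/12 s, in which the tool goes at most 41.7 mm and 7.16 degrees, less where a joint would pass 70% of its speed; a pose out of reach is approached as far as the arm can. A call with a number of a shift or a turn outside -1 to 1 is refused whole. A call with a gripper value outside its range is refused whole. The fingers move at their own pace and stop on an object; the grip force is fixed at half the most. Time passes only in rows, so rows that repeat a pose let the fingers close. It gives the time, the measured TCP pose, the force, the opening and the grip force at its end, in the units of the state.
- monitor.state(): the state, without advancing time (a new reading comes with each control period).
- vision.grab_frame(name): name is "scene" or "top"; returns a dict with "color" (480x640x3 uint8, red, green, blue), "z_map" (480x640 float32, m along the optical axis (not along the pixel's ray), 0 where there is no reading), "mtx" (3x3 intrinsics, pixels), "k1" (the pictures are not rectified: a ray, as slopes to the right and down, at radius r is drawn at 1 + k1 r^2 times it, then the intrinsics apply), "R" (3x3) and "t" (3): a world point X has camera coordinates R X + t. Camera axes: x right, y down, z forward; pixel columns grow to the right and rows downward; lengths in m; the calibration is good to about 2 mm. A picture is of the moment at which its call begins.
- manip.job_done(): hands the job in; it is judged then, once.
The state is a dict: "time": time; "joint_pos": joint angles; "joint_vel": joint speeds; "joint_efforts": joint torques, N m; "tool_pos": TCP position; "tool_rot": TCP orientation; "contact_force": force on the tool from outside, world axes, zero at the start; "ft_torque": the same for the moment, N m; "gripper_width": opening from 0.0 (shut) to 1.0 (fully open); "grasp_force": force on a finger pad.
Only numpy, scipy, OpenCV 4.12 (cv2) and the standard library are available. Lean on these libraries where they do the work, as an engineer would, in place of code of your own. Each camera call takes 0.05 s, during which the arm holds its last target. There are 200 camera calls.

## Working session

There is one attempt and no reset: what is moved stays moved. The work goes in short steps, Python scripts to look and compute and a tool call to move; the robot and the scene stay as the last step left them, time stands still between calls to the robot, and variables do not carry over. Pictures are saved under pics/ and viewed, at most 10 in all, crops included, and the job is handed in when it is done.

Besides the shell and the picture viewer there is one more tool, called after "Call:" as name([rows], argument=value, ...), one row to a line, values as JSON. arm_command: Moves the arm, as the interface text tells. Shifts and turns lie within -1 to 1; 1 stands for 30 cm of shift or pi/2 rad of turn. Its arguments: {"type":"object","properties":{"rows":{"type":"array"}},"required":["rows"]}

```bash
mkdir -p pics
cat > h.py <<'E'
import numpy as np, cv2
from plant import monitor, vision, manip
def grab(n):
    f=vision.grab_frame(n); np.savez('%s.npz'%n,**f); return f
def cloud(f):
    K=f['mtx'];k=float(f['k1']);h,w=f['z_map'].shape
    u,v=np.meshgrid(np.arange(w),np.arange(h))
    p=cv2.undistortPoints(np.stack([u,v],-1).reshape(-1,1,2).astype(np.float64),K,np.array([k,0,0,0,0.])).reshape(h,w,2)
    z=f['z_map'].astype(float)
    c=np.stack([p[...,0]*z,p[...,1]*z,z],-1)
    return (c-f['t'])@f['R']
E
python3 - <<'E'
from h import *
for n in ('scene','top'):
    f=grab(n); cv2.imwrite(f'pics/{n}0.png',f['color'][...,::-1]); print(n,f['mtx'].tolist(),f['k1'],f['R'].tolist(),f['t'])
print(monitor.state())
E
```

```text
scene [[558.1786970738282, 0.0, 319.2448357984335], [0.0, 558.1786970738282, 234.6663183806306], [0.0, 0.0, 1.0]] -0.028180306664731484 [[0.30907400335006713, 0.9510210400441713, 0.005678190421746737], [0.5141197184366066, -0.16205579410626053, -0.8422700485659299], [-0.8000963539273427, 0.2632430454729853, -0.539025902385294]] [-0.17791654 -0.14863327  1.59811583]
top [[488.62682913505694, 0.0, 321.54948317032927], [0.0, 488.62682913505694, 238.99387504991836], [0.0, 0.0, 1.0]] 0.017298995255164498 [[0.027155893259510483, -0.9996298038062389, -0.0016771414903029426], [-0.9975250139738314, -0.026989784067662715, -0.0649260968524067], [0.06485679577180195, 0.003436116744431084, -0.9978886657057157]] [-0.00302686  0.47215422  1.35778591]
{'time': 0.1, 'joint_pos': array([ 1.02194762e+00,  5.32997230e-02,  1.61416475e+00,  4.16948514e-05,
        1.47598485e+00, -1.18982083e-01]), 'joint_vel': array([ 0.00018056,  0.00058617, -0.00179705,  0.00059945,  0.00251066,
       -0.00036421]), 'joint_efforts': array([ 5.12327406e-04, -3.94907677e+01, -3.71363318e+01, -1.62776287e-04,
        3.91155263e-03,  5.80429810e-05]), 'tool_pos': array([0.26015234, 0.56766572, 0.23017563]), 'tool_rot': array([-3.23863521e-04,  2.13284130e-01,  9.76989774e-01, -8.70261002e-04]), 'contact_force': array([ 0.28140189,  0.18089267, -0.55059401]), 'ft_torque': array([ 0.00794007, -0.01660641, -0.01617877]), 'grasp_force': 0.0, 'gripper_width': 1.0010833333717437}
```

View pics/scene0.png

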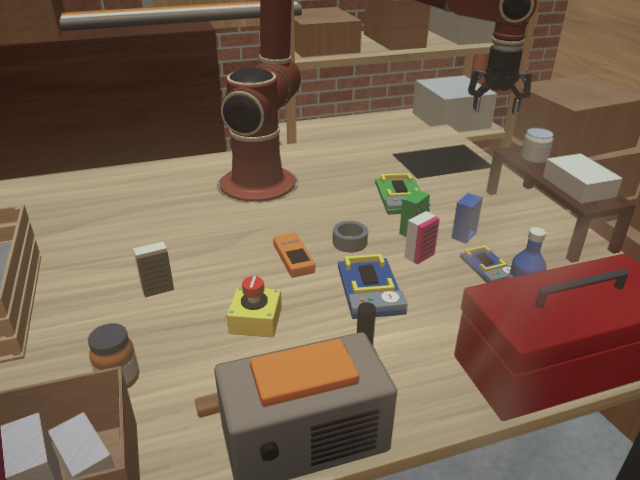

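View pics/top0.png

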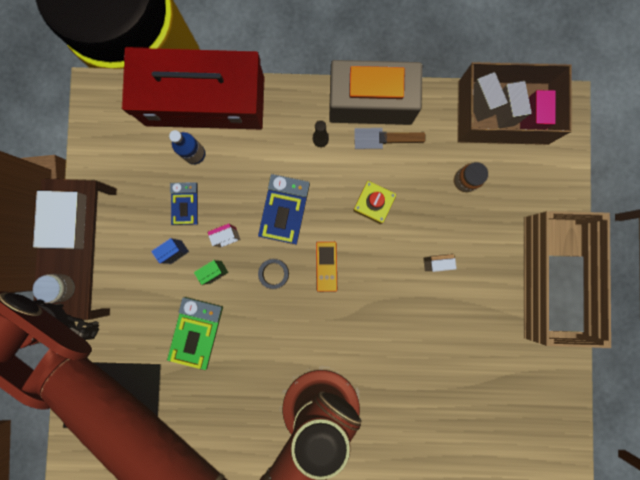

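The scene view shows the fresh cassette at (422,238), the blue tester at (371,285), the stop button at (254,300) and the spent cassette at (153,270). In the top view they are at (222,235), (284,208), (376,201) and (440,264). Next I measure each of them from both views.

```bash
cat > m.py <<'E'
from h import *
def meas():
  for n in ('scene','top'):
    f=dict(np.load(n+'.npz')); P=cloud(f); hsv=cv2.cvtColor(f['color'],cv2.COLOR_RGB2HSV).astype(int)
    H,S,V=hsv[...,0],hsv[...,1],hsv[...,2]; ok=f['z_map']>0
    b={'scene':{'fil':(400,205,445,268),'tes':(332,250,410,320),'stop':(225,270,285,335)},'top':{'fil':(200,218,245,250),'tes':(252,168,315,250),'stop':(350,178,402,225)}}[n]
    def box(k):
        m=np.zeros_like(ok);x0,y0,x1,y1=b[k];m[y0:y1,x0:x1]=1;return m&ok
    def show(l,m,hz=None):
        p=P[m]; 
        if hz: p=p[(p[:,2]>hz[0])&(p[:,2]<hz[1])]
        if len(p)<5: print(n,l,'few');return
        r=cv2.minAreaRect(p[:,:2].astype(np.float32)*1000)
        ctr=p.mean(0); print(n,l,len(p),'mean',ctr.round(4),'zmed/p95',np.percentile(p[:,2],[50,95]).round(4),'rect',np.round(r[0],1),np.round(r[1],1),round(r[2],1))
    mag=(H>150)&(H<176)&(S>110); show('magenta',box('fil')&mag)
    show('mag top',box('fil')&mag,(.093,.11))
    show('fil top',box('fil'),(.094,.11))
    show('fil body',box('fil')&(mag|(S<60)),(.03,.11))
    yel=(H>20)&(H<35)&(S>100)&(V>100); show('tes yellow',box('tes')&yel,(.02,.045))
    blu=(H>100)&(H<128)&(S>100); show('tes blue',box('tes')&blu,(.008,.03))
    show('tes blk',box('tes')&(V<60),(.018,.04))
    red=((H<8)|(H>174))&(S>130)
    show('red',box('stop')&red,(.085,.105)); show('mark',box('stop')&(S<80)&(V>140),(.085,.105))
    show('ybox',box('stop')&yel,(.044,.056))
if __name__=='__main__': meas()
E
python3 m.py
python3 - <<'E'
from h import *
a=cv2.imread('pics/top0.png')[160:260,150:410]; a=cv2.resize(a,None,fx=3,fy=3,interpolation=cv2.INTER_CUBIC)
b=cv2.imread('pics/scene0.png')[190:330,220:450]; b=cv2.resize(b,(780,300*1),interpolation=cv2.INTER_CUBIC)
cv2.imwrite('pics/c.png',np.vstack([a,b]))
E
```

```text
scene magenta 157 mean [0.4913 0.2695 0.0801] zmed/p95 [0.0962 0.1009] rect [486.2 281.8] [13.1 63.5] 22.6
scene mag top 89 mean [0.4878 0.2794 0.0987] zmed/p95 [0.099 0.101] rect [486.2 281.8] [13.1 63.5] 22.6
scene fil top 322 mean [0.4739 0.2764 0.0991] zmed/p95 [0.0994 0.1015] rect [472.6 278.4] [44.4 68.9] 24.3
scene fil body 615 mean [0.4706 0.2661 0.0797] zmed/p95 [0.0917 0.1009] rect [434.1 297.8] [ 65.3 164.5] 60.0
scene tes yellow 529 mean [0.5318 0.1238 0.0272] zmed/p95 [0.028  0.0314] rect [528.2 125.1] [ 83.3 128.4] 79.5
scene tes blue 742 mean [0.5229 0.1206 0.0155] zmed/p95 [0.0155 0.0179] rect [553.3 120. ] [109.2 179.7] 79.5
scene tes blk 9 mean [0.5576 0.1224 0.0199] zmed/p95 [0.02   0.0214] rect [557.2 118.8] [27.7  3.5] 78.4
scene red 236 mean [ 0.5826 -0.135   0.094 ] zmed/p95 [0.0949 0.0972] rect [ 578.1 -134.1] [41.4 38.9] 3.9
scene mark 32 mean [ 0.5756 -0.1328  0.0961] zmed/p95 [0.0958 0.0981] rect [ 575.4 -132.6] [ 5.1 36.1] 67.4
scene ybox 894 mean [ 0.5904 -0.1344  0.049 ] zmed/p95 [0.0491 0.0515] rect [ 577.  -132.7] [89.9 94.6] 66.5
top magenta 87 mean [
[... 339 characters left out ...]
ed/p95 [0.0999 0.1043] rect [473.1 276.4] [38.6 62.7] 22.4
top tes yellow 237 mean [0.5314 0.124  0.0294] zmed/p95 [0.0297 0.034 ] rect [529.7 123.9] [ 83.2 120.4] 79.7
top tes blue 1098 mean [0.5343 0.122  0.0161] zmed/p95 [0.0162 0.0209] rect [533.6 123.2] [109.2 133.4] 79.3
top tes blk 202 mean [0.5307 0.1239 0.026 ] zmed/p95 [0.0259 0.0303] rect [529.  123.5] [30.1 57.4] 80.3
top red 127 mean [ 0.5762 -0.132   0.0955] zmed/p95 [0.0957 0.1002] rect [ 576.1 -132.6] [34.9 36.9] 4.6
top mark 28 mean [ 0.5774 -0.1338  0.0963] zmed/p95 [0.0963 0.0991] rect [ 577.9 -134.5] [ 6.  31.6] 64.9
top ybox 724 mean [ 0.578  -0.1331  0.05  ] zmed/p95 [0.05   0.0546] rect [ 579.2 -133.9] [89.7 90.1] 66.1
```

View pics/c.png

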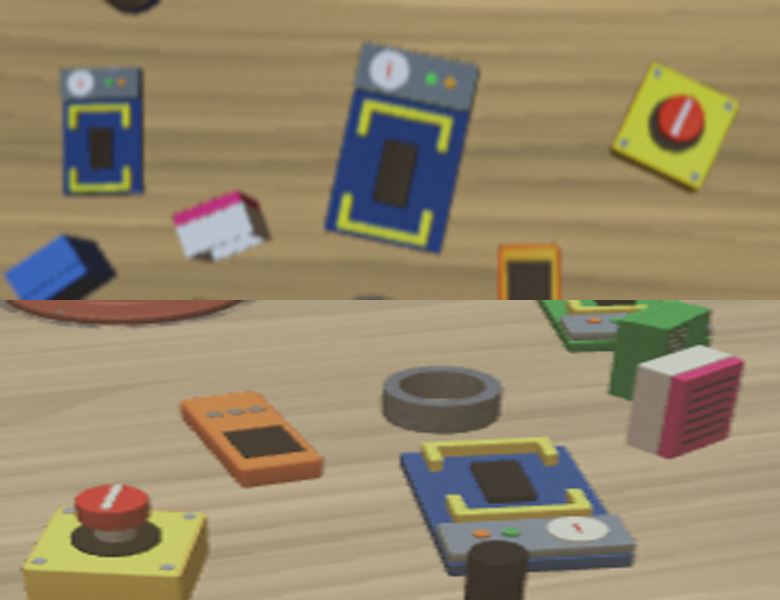

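The crop confirms that the magenta face points away from the robot. The tester's gauge is on its far side and the pocket is empty. From both views:

| Item | Position / orientation |
|---|---|
| Filter | centre (0.4735, 0.2763), face yaw +22.5° |
| Tester | centre (0.5295, 0.124), yaw -10.4° |
| Stop cap | (0.577, -0.133), top at z 0.096 |

Now I move to the stop button.

Call:
arm_command([
  [0, [0.433, -0.967, 0], [0, 0, 0]],
  [0, [0.433, -0.967, 0], [0, 0, 0]],
  [0, [0.433, -0.967, 0], [0, 0, 0]],
  [0, [0.433, -0.967, 0], [0, 0, 0]],
  [0, [0.433, -0.967, 0], [0, 0, 0]],
  [0, [0.433, -0.967, 0], [0, 0, 0]],
  [0, [0.433, -0.967, 0], [0, 0, 0]],
  [0, [0.433, -0.967, 0], [0, 0, 0]],
])

```text
time: 0.77
tool_pos: [0.3909, 0.275, 0.2308]
tool_rot: [0.0, 0.214, 0.977, -0.001]
contact_force: [0.7, -0.0, 0.1]
gripper_width: 0.004
grasp_force: 0.0
```

Call:
arm_command([
  [0, [0.433, -0.967, 0], [0, 0, 0]],
  [0, [0.433, -0.967, 0], [0, 0, 0]],
  [0, [0.433, -0.967, 0], [0, 0, 0]],
  [0, [0.433, -0.967, 0], [0, 0, 0]],
  [0, [0.433, -0.967, 0], [0, 0, 0]],
  [0, [0.433, -0.967, 0], [0, 0, 0]],
  [0, [0.433, -0.967, 0], [0, 0, 0]],
  [0, [0.433, -0.967, 0], [0, 0, 0]],
  [0, [0.433, -0.967, 0], [0, 0, 0]],
])

```text
time: 1.52
tool_pos: [0.5212, -0.0163, 0.2307]
tool_rot: [-0.0, 0.216, 0.976, -0.001]
contact_force: [-0.4, -0.7, -0.0]
gripper_width: -0.005
grasp_force: 0.0
```

Call:
arm_command([
  [0, [0.185, -0.388, 0], [0, 0, 0]],
  [0, [0.185, -0.388, 0], [0, 0, 0]],
  [0, [0.185, -0.388, 0], [0, 0, 0]],
  [0, [0.185, -0.388, 0], [0, 0, 0]],
  [0, [0.185, -0.388, -0.42], [0, 0, 0]],
  [0, [0.185, -0.388, -0.42], [0, 0, 0]],
  [0, [0.185, -0.388, -0.42], [0, 0, 0]],
  [0, [0.185, -0.388, -0.42], [0, 0, 0]],
  [0, [0.185, -0.388, -0.42], [0, 0, 0]],
])

```text
time: 2.27
tool_pos: [0.5733, -0.1269, 0.1024]
tool_rot: [-0.004, 0.213, 0.977, 0.001]
contact_force: [0.5, -0.5, 1.5]
gripper_width: 0.005
grasp_force: 0.0
```

Call:
arm_command([
  [0, [0, 0, -0.025], [0, 0, 0]],
  [0, [0, 0, -0.04], [0, 0, 0]],
  [0, [0, 0, -0.05], [0, 0, 0]],
  [0, [0, 0, -0.057], [0, 0, 0]],
  [0, [0, 0, -0.057], [0, 0, 0]],
  [0, [0, 0, -0.057], [0, 0, 0]],
])

```text
time: 2.77
tool_pos: [0.577, -0.1287, 0.0898]
tool_rot: [0.002, 0.213, 0.977, -0.0]
contact_force: [2.1, 0.3, 2.5]
gripper_width: 0.004
grasp_force: 1.3
```

Call:
arm_command([
  [0, [0, -0.01, -0.01], [0, 0, 0]],
  [0, [0, -0.01, -0.02], [0, 0, 0]],
  [0, [0, -0.01, -0.02], [0, 0, 0]],
  [0, [0, -0.01, -0.02], [0, 0, 0]],
])

```text
time: 3.1
tool_pos: [0.5776, -0.1299, 0.0886]
tool_rot: [0.001, 0.213, 0.977, 0.002]
contact_force: [-9.5, 9.9, 27.6]
gripper_width: 0.005
grasp_force: 13.9
```

The button is bottomed at z 0.0886 with 28 N. I lift and go to the cassette, yawing +47°.

Call:
arm_command([
  [0, [0, 0, 0.6], [0, 0, 0]],
  [0, [0, 0, 0.6], [0, 0, 0]],
  [85, [0, 0, 0.6], [0, 0, 0]],
  [85, [0, 0.9, 0.6], [0, 0, 0.523]],
  [85, [0, 0.9, 0.6], [0, 0, 0.523]],
  [85, [0, 0.9, 0.6], [0, 0, 0.523]],
  [85, [0, 0.9, 0.6], [0, 0, 0.523]],
  [85, [0, 0.9, 0.6], [0, 0, 0.523]],
  [85, [0, 0.9, 0.6], [0, 0, 0.523]],
  [85, [0, 0.9, 0.6], [0, 0, 0.523]],
  [85, [0, 0.9, 0.6], [0, 0, 0.523]],
  [85, [0, 0.9, 0.6], [0, 0, 0.523]],
])

```text
time: 4.1
tool_pos: [0.5754, 0.1395, 0.2621]
tool_rot: [-0.0, -0.195, 0.981, -0.0]
contact_force: [-0.4, -0.6, -0.4]
gripper_width: 0.992
grasp_force: 0.0
```

Run:
```python
from h import *
s=monitor.state(); print(s['tool_pos'],s['tool_rot'],s['joint_pos'])
f=grab('top');P=cloud(f)
def bx(x0,y0,x1,y1,lo,hi):
    p=P[y0:y1,x0:x1].reshape(-1,3); p=p[(p[:,2]>lo)&(p[:,2]<hi)]
    if len(p): print(len(p),p.mean(0).round(3),p.min(0).round(3),p.max(0).round(3))
bx(165,125,210,168,.05,.25); bx(150,235,188,267,.05,.13); bx(192,258,226,288,.05,.13)
g=grab('scene'); Q=cloud(g)
hsv=cv2.cvtColor(g['color'],cv2.COLOR_RGB2HSV).astype(int);H,S=hsv[...,0],hsv[...,1]
m=((H<8)|(H>174))&(S>130)&(g['z_map']>0); m[:270]=0;m[335:]=0;m[:,:225]=0;m[:,285:]=0
p=Q[m];print('cap z',np.percentile(p[:,2],[50,80,95]).round(4))
```

```text
[0.57535232 0.13947228 0.26207334] [-3.32778841e-04 -1.95461947e-01  9.80711172e-01 -3.36831158e-04] [ 1.12505430e-01 -4.11730760e-02  1.65602080e+00 -7.27950322e-04
  1.52735147e+00 -1.85171603e+00]
694 [0.7   0.37  0.128] [0.676 0.347 0.051] [0.739 0.41  0.195]
512 [0.425 0.415 0.093] [0.392 0.384 0.05 ] [0.461 0.454 0.108]
449 [0.371 0.303 0.095] [0.339 0.271 0.052] [0.404 0.342 0.107]
cap z [0.0872 0.0886 0.0899]
```

The cap is down. Now I tilt 40° and hover over the cassette.

Call:
arm_command([
  [85, [-0.369, 0.444, 0], [-0.17, 0.411, 0]],
  [85, [-0.369, 0.444, 0], [-0.17, 0.411, 0]],
  [85, [-0.369, 0.444, 0], [-0.17, 0.411, 0]],
  [85, [-0.369, 0.444, 0], [-0.17, 0.411, 0]],
  [85, [-0.369, 0.444, 0], [-0.17, 0.411, 0]],
  [85, [-0.369, 0.444, 0], [-0.17, 0.411, 0]],
  [85, [-0.369, 0.444, 0], [-0.17, 0.411, 0]],
  [85, [-0.369, 0.444, -0.25], [-0.17, 0.411, 0]],
  [85, [-0.369, 0.444, -0.25], [-0.17, 0.411, 0]],
  [85, [-0.369, 0.444, -0.25], [-0.17, 0.411, 0]],
  [85, [-0.369, 0.444, -0.25], [-0.17, 0.411, 0]],
  [85, [-0.369, 0.444, -0.25], [-0.17, 0.411, 0]],
])

```text
time: 5.2
tool_pos: [0.4658, 0.2711, 0.1893]
tool_rot: [-0.335, -0.182, 0.922, -0.066]
contact_force: [-0.5, 0.4, 0.2]
gripper_width: 0.996
grasp_force: 0.0
```

Run:
```python
from h import *
from scipy.spatial.transform import Rotation as R
s=monitor.state(); q=s['tool_rot']; M=R.from_quat(np.r_[q[1:],q[0]]).as_matrix(); print(s['tool_pos'],M.round(3),s['joint_pos'].round(2))
f=grab('scene'); cv2.imwrite('pics/s1.png',f['color'][90:330,200:520,::-1].repeat(2,0).repeat(2,1))
```

```text
[0.46581407 0.27107317 0.18925488] [[-0.71  -0.38  -0.593]
 [-0.292  0.925 -0.244]
 [ 0.641 -0.    -0.767]] [ 0.39  0.34  1.47 -0.    2.03 -1.57]
```

View pics/s1.png

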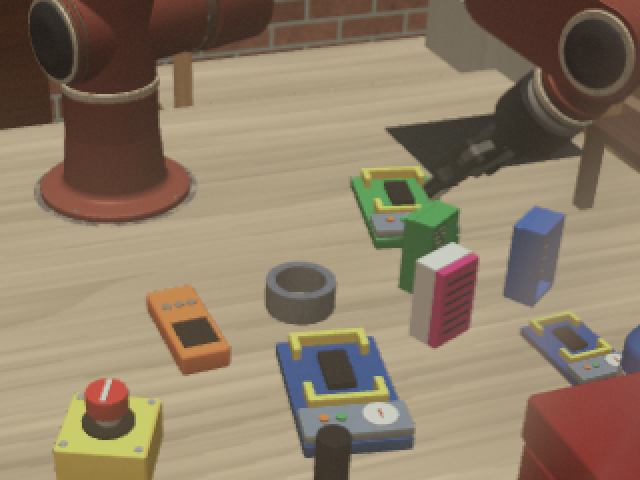

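The gripper is tilted above the cassette as planned. Before descending I check the wrist's clearance to the bottle.

Run:
```python
from h import *
for n in('scene','top'):
    f=grab(n) if n=='top' else dict(np.load(n+'.npz')); P=cloud(f).reshape(-1,3); ok=(f['z_map'].ravel()>0)
    P=P[ok]; d=np.array([-.593,-.244,-.767]); T=np.array([.4658,.2711,.1893])
    v=P-T; s=-(v@d); rad=np.linalg.norm(v+s[:,None]*d,axis=1)
    m=(P[:,2]>.2)&(s>0)&(s<.55)&(rad<.16)
    for a in np.arange(0,.5,.04):
        k=m&(s>=a)&(s<a+.04)
        if k.sum()>3:
            p=P[k]; print(n,a.round(2),k.sum(),'rmax',rad[k].max().round(3),np.percentile(rad[k],90).round(3),'x',p[:,0].max().round(3),'zmin',p[:,2].min().round(3))
    # points over bottle
    b=np.hypot(P[:,0]-.71,P[:,1]-.378)<.05
    k=b&(P[:,2]>.21); print('over bottle',k.sum(),P[k][:,2].min() if k.any() else None)
f=dict(np.load('scene.npz'));P=cloud(f);p=P[228:290,505:550].reshape(-1,3);p=p[(p[:,2]>.05)&(p[:,2]<.2)];print('bottle',p.mean(0),p.min(0),p.max(0))
```

```text
scene 0.0 89 rmax 0.059 0.056 x 0.516 zmin 0.201
scene 0.04 177 rmax 0.077 0.073 x 0.548 zmin 0.212
scene 0.08 474 rmax 0.074 0.071 x 0.569 zmin 0.24
scene 0.12 535 rmax 0.066 0.039 x 0.591 zmin 0.265
scene 0.16 881 rmax 0.16 0.126 x 0.613 zmin 0.288
scene 0.2 1605 rmax 0.16 0.146 x 0.64 zmin 0.321
scene 0.24 3191 rmax 0.16 0.139 x 0.683 zmin 0.349
scene 0.28 3212 rmax 0.102 0.074 x 0.694 zmin 0.376
scene 0.32 166 rmax 0.06 0.055 x 0.69 zmin 0.424
over bottle 91 0.38872472752010073
top 0.0 45 rmax 0.059 0.058 x 0.516 zmin 0.202
top 0.04 185 rmax 0.077 0.073 x 0.548 zmin 0.218
top 0.08 331 rmax 0.075 0.071 x 0.571 zmin 0.241
top 0.12 16 rmax 0.07 0.068 x 0.571 zmin 0.274
top 0.16 11 rmax 0.135 0.13 x 0.566 zmin 0.346
top 0.2 710 rmax 0.16 0.15 x 0.629 zmin 0.354
top 0.24 2373 rmax 0.16 0.147 x 0.662 zmin 0.378
top 0.28 2107 rmax 0.11 0.085 x 0.691 zmin 0.398
top 0.32 289 rmax 0.061 0.055 x 0.69 zmin 0.424
over bottle 0 None
bottle [0.74898211 0.34405488 0.14930924] [0.68176727 0.25191641 0.07573393] [0.86604558 0.40825642 0.19733975]
```

Clearance is about 45 mm, so I descend and grip.

Call:
arm_command([
  [85, [0, 0, -0.1], [0, 0, 0]],
  [85, [0, 0, -0.2], [0, 0, 0]],
  [85, [0, 0, -0.3], [0, 0, 0]],
  [85, [0, 0, -0.38], [0, 0, 0]],
  [85, [0, 0, -0.44], [0, 0, 0]],
  [85, [0, 0, -0.487], [0, 0, 0]],
  [85, [0, 0, -0.487], [0, 0, 0]],
  [85, [0, 0, -0.487], [0, 0, 0]],
  [85, [0, 0, -0.487], [0, 0, 0]],
])

```text
time: 6.05
tool_pos: [0.4664, 0.2723, 0.0431]
tool_rot: [-0.334, -0.183, 0.922, -0.066]
contact_force: [-0.1, 0.7, -0.1]
gripper_width: 0.993
grasp_force: 0.0
```

Call:
arm_command([
  [55, [0, 0, 0], [0, 0, 0]],
  [55, [0, 0, 0], [0, 0, 0]],
  [55, [0, 0, 0], [0, 0, 0]],
  [55, [0, 0, 0], [0, 0, 0]],
  [55, [0, 0, 0], [0, 0, 0]],
  [55, [0, 0, 0], [0, 0, 0]],
  [55, [0, 0, 0], [0, 0, 0]],
  [55, [0, 0, 0], [0, 0, 0]],
])

```text
time: 6.72
tool_pos: [0.4663, 0.2725, 0.043]
tool_rot: [-0.334, -0.183, 0.922, -0.066]
contact_force: [2.8, 2.1, 6.4]
gripper_width: 0.717
grasp_force: 65.4
```

Gripped at about 61 mm. I lift, then start laying it over.

Call:
arm_command([
  [55, [0, 0, 0.03], [0, 0, 0]],
  [55, [0, 0, 0.1], [0, 0, 0]],
  [55, [0, 0, 0.2], [0, 0, 0]],
  [55, [0, 0, 0.32], [0, 0, 0]],
  [55, [0, 0, 0.44], [0, 0, 0]],
  [55, [0, 0, 0.56], [0, 0, 0]],
  [55, [0, 0, 0.63], [0, 0, 0]],
  [55, [0, 0, 0.63], [0, 0, 0]],
])

```text
time: 7.38
tool_pos: [0.467, 0.2725, 0.2359]
tool_rot: [-0.331, -0.183, 0.923, -0.066]
contact_force: [-0.2, 1.1, -1.5]
gripper_width: 0.716
grasp_force: 65.3
```

Call:
arm_command([
  [55, [0.02, -0.03, 0], [0.028, -0.067, 0]],
  [55, [0.04, -0.08, 0], [0.056, -0.134, 0]],
  [55, [0.08, -0.13, 0], [0.084, -0.201, 0]],
  [55, [0.12, -0.19, 0], [0.111, -0.268, 0]],
  [55, [0.16, -0.25, 0], [0.139, -0.335, 0]],
  [55, [0.2, -0.3, 0], [0.167, -0.402, 0]],
  [55, [0.22, -0.36, 0], [0.195, -0.469, 0]],
  [55, [0.24, -0.4, 0], [0.223, -0.536, 0]],
  [55, [0.24, -0.44, 0], [0.25, -0.603, 0]],
  [55, [0.24, -0.46, 0], [0.277, -0.67, 0]],
  [55, [0.24, -0.46, 0], [0.277, -0.67, 0]],
  [55, [0.24, -0.46, 0], [0.277, -0.67, 0]],
])

```text
time: 8.38
tool_pos: [0.5344, 0.133, 0.2263]
tool_rot: [0.211, -0.189, 0.958, 0.043]
contact_force: [-0.8, -0.0, -2.3]
gripper_width: 0.715
grasp_force: 65.5
```

Run:
```python
from h import *
from scipy.spatial.transform import Rotation as R
s=monitor.state(); q=s['tool_rot']; M=R.from_quat(np.r_[q[1:],q[0]]).as_matrix(); print(s['tool_pos'],M.round(3),s['joint_pos'].round(3),s['grasp_force'],s['contact_force'])
```

```text
[0.53443052 0.13297321 0.22630582] [[-0.84  -0.38   0.388]
 [-0.345  0.925  0.161]
 [-0.42   0.002 -0.908]] [ 0.032 -0.411  2.07   0.169  1.081 -1.978] 65.53995536794446 [-0.82586234 -0.03664724 -2.34918837]
```

Call:
arm_command([
  [55, [0, 0, -0.05], [0.026, -0.064, 0]],
  [55, [0, 0, -0.1], [0.053, -0.128, 0]],
  [55, [0, 0, -0.15], [0.08, -0.192, 0]],
  [55, [0, 0, -0.2], [0.106, -0.257, 0]],
  [55, [0, 0, -0.2], [0.106, -0.257, 0]],
  [55, [0, 0, -0.2], [0.106, -0.257, 0]],
])

```text
time: 8.88
tool_pos: [0.5352, 0.1344, 0.1662]
tool_rot: [0.412, -0.176, 0.89, 0.084]
contact_force: [-0.1, -0.1, -1.0]
gripper_width: 0.715
grasp_force: 65.8
```

Call:
arm_command([
  [55, [0, 0, 0], [0, 0, -0.07]],
  [55, [0, 0, 0], [0, 0, -0.14]],
  [55, [0, 0, 0], [0, 0, -0.21]],
  [55, [0, 0, 0], [0, 0, -0.28]],
  [55, [0, 0, 0], [0, 0, -0.34]],
  [55, [0, 0, 0], [0, 0, -0.366]],
  [55, [0, 0, 0], [0, 0, -0.366]],
  [55, [0, 0, 0], [0, 0, -0.366]],
])

```text
time: 9.55
tool_pos: [0.5395, 0.1346, 0.1739]
tool_rot: [0.415, 0.033, 0.909, -0.016]
contact_force: [-0.2, 0.3, -2.8]
gripper_width: 0.718
grasp_force: 66.0
```

```bash
cat > p.py <<'E'
from h import *
from scipy.spatial.transform import Rotation as R
s=monitor.state(); q=s['tool_rot']; M=R.from_quat(np.r_[q[1:],q[0]]).as_matrix(); print(s['tool_pos'],M.round(3),s['joint_pos'].round(3),s['contact_force'].round(1))
for n in('scene','top'):
    f=grab(n);P=cloud(f);hsv=cv2.cvtColor(f['color'],cv2.COLOR_RGB2HSV).astype(int);H,S=hsv[...,0],hsv[...,1]
    m=(H>150)&(H<176)&(S>110)&(f['z_map']>0)
    m&=(np.abs(P[...,0]-.53)<.12)&(np.abs(P[...,1]-.124)<.12)&(P[...,2]>.03)
    p=P[m]; c=p.mean(0)
    ph=p[np.abs(p[:,2]-np.median(p[:,2]))<.01]
    A=np.c_[ph[:,:2]-c[:2],np.ones(len(ph))]; w=np.linalg.lstsq(A,ph[:,2],rcond=None)[0]
    top=p[np.abs(p[:,2]-(np.c_[p[:,:2]-c[:2],np.ones(len(p))]@w))<.005]
    r=cv2.minAreaRect(top[:,:2].astype(np.float32)*1000)
    print(n,len(p),c.round(4),'slope',w.round(4),'rect',np.round(r[0],1),np.round(r[1],1),round(r[2],1))
    ys,xs=np.nonzero(m); print('pix',xs.min(),xs.max(),ys.min(),ys.max())
E
python3 p.py
python3 - <<'E'
from h import *
a=np.load('scene.npz')['color'][170:350,260:500,::-1]; b=np.load('top.npz')['color'][150:270,200:360,::-1]
a=cv2.resize(a,(400,300));b=cv2.resize(b,(400,300)); cv2.imwrite('pics/p1.png',np.hstack([a,b]))
E
```

```text
[0.53947337 0.13455016 0.17389875] [[-0.653  0.074  0.754]
 [ 0.047  0.997 -0.057]
 [-0.756 -0.002 -0.655]] [ 0.223 -0.513  2.35  -0.466  0.518 -0.962] [-0.2  0.3 -2.8]
scene 895 [0.5442 0.1331 0.1972] slope [-0.0455  0.0117  0.1973] rect [535.4 134.4] [ 62.1 102.1] 85.8
pix 359 401 190 221
top 901 [0.5402 0.1347 0.1999] slope [-0.0155 -0.0017  0.1986] rect [540.  134.4] [61.7 89.4] 84.2
pix 257 285 186 224
```

View pics/p1.png

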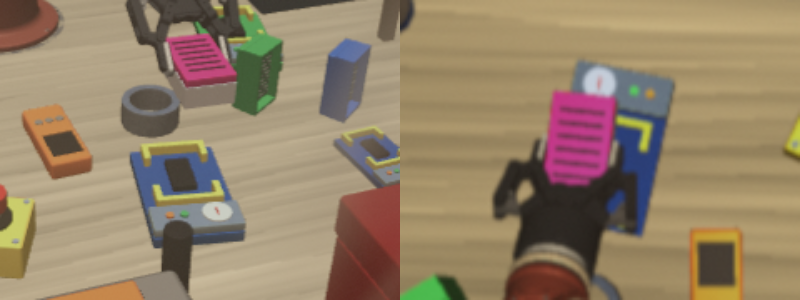

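The views show the cassette lying face up in the gripper above the tester. The yaw is still catching up, so I settle and re-measure.

Call:
arm_command([
  [55, [0, 0, 0], [0, 0, 0]],
  [55, [0, 0, 0], [0, 0, 0]],
  [55, [0, 0, 0], [0, 0, 0]],
])

```text
time: 9.9
tool_pos: [0.5361, 0.1332, 0.1679]
tool_rot: [0.412, 0.031, 0.911, -0.016]
contact_force: [-0.5, 0.3, -3.1]
gripper_width: 0.718
grasp_force: 66.0
```

```bash
python3 p.py
```

```text
[0.53610403 0.13323548 0.16787483] [[-0.659  0.07   0.749]
 [ 0.043  0.998 -0.055]
 [-0.751 -0.004 -0.66 ]] [ 0.218 -0.516  2.36  -0.454  0.514 -0.978] [-0.5  0.3 -3.1]
scene 882 [0.5402 0.1321 0.1912] slope [-0.05    0.0094  0.1912] rect [532.2 133. ] [ 61.5 104.4] 86.1
pix 358 399 192 223
top 890 [0.5372 0.1322 0.1931] slope [-0.0232 -0.0026  0.192 ] rect [536.7 132.6] [62.2 90.6] 84.9
pix 258 287 188 225
```

Call:
arm_command([
  [55, [0, -0.037, 0], [0, -0.01, -0.035]],
  [55, [0, -0.037, 0], [0, -0.019, -0.069]],
  [55, [0, -0.037, -0.08], [0, -0.019, -0.069]],
  [55, [0, -0.037, -0.16], [0, -0.019, -0.069]],
  [55, [0, -0.037, -0.24], [0, -0.019, -0.069]],
  [55, [0, -0.037, -0.31], [0, -0.019, -0.069]],
  [55, [0, -0.037, -0.34], [0, -0.019, -0.069]],
  [55, [0, -0.037, -0.34], [0, -0.019, -0.069]],
  [55, [0, -0.037, -0.34], [0, -0.019, -0.069]],
  [55, [0, -0.037, -0.34], [0, -0.019, -0.069]],
])

```text
time: 10.83
tool_pos: [0.5357, 0.1205, 0.0716]
tool_rot: [0.422, 0.08, 0.903, -0.036]
contact_force: [0.3, -0.1, -2.5]
gripper_width: 0.715
grasp_force: 66.0
```

```bash
python3 p.py
```

```text
[0.53569949 0.12048787 0.07164529] [[-0.632  0.174  0.756]
 [ 0.113  0.985 -0.132]
 [-0.767  0.002 -0.642]] [ 0.244 -0.287  2.398 -1.024  0.373 -0.299] [ 0.3 -0.1 -2.5]
scene 872 [0.538  0.1193 0.095 ] slope [-0.0254  0.013   0.0951] rect [530.7 121.5] [ 61.4 104.6] 78.3
pix 351 388 233 264
top 782 [0.5363 0.1198 0.0975] slope [-0.0026 -0.0006  0.0964] rect [536.6 120. ] [62.1 90. ] 79.5
pix 267 295 193 229
```

Joint 4 is at its limit in this forward-pointing pose, so it can't reach the seat this way. I will lay the cassette the other way round lengthwise, with the tool leaning back. First I lift and bring the tool to vertical.

Call:
arm_command([
  [55, [0, 0, 0.1], [0, 0, 0]],
  [55, [0, 0, 0.2], [0, 0, 0]],
  [55, [0, 0, 0.3], [0.014, 0.078, 0]],
  [55, [0, 0, 0.4], [0.028, 0.156, 0]],
  [55, [0, 0, 0.5], [0.042, 0.234, 0]],
  [55, [0, 0, 0.6], [0.056, 0.312, 0]],
  [55, [0, 0, 0.65], [0.069, 0.39, 0]],
  [55, [0, 0, 0.65], [0.083, 0.468, 0]],
  [55, [0, 0, 0.65], [0.097, 0.547, 0]],
  [55, [0, 0, 0.65], [0.097, 0.547, 0]],
  [55, [0, 0, 0.65], [0.097, 0.547, 0]],
  [55, [0, 0, 0.65], [0.097, 0.547, 0]],
])

```text
time: 11.93
tool_pos: [0.535, 0.1201, 0.2646]
tool_rot: [0.0, 0.088, 0.996, 0.001]
contact_force: [-0.6, -0.0, -1.2]
gripper_width: 0.718
grasp_force: 66.2
```

```bash
cat > st.py <<'E'
from h import *
from scipy.spatial.transform import Rotation as R
s=monitor.state(); q=s['tool_rot']; M=R.from_quat(np.r_[q[1:],q[0]]).as_matrix(); print(s['time'],s['tool_pos'],M.round(3),s['joint_pos'].round(3),s['contact_force'].round(1),s['grasp_force'])
E
python3 st.py
```

```text
11.9333 [0.5350401  0.12007563 0.26463007] [[-0.984  0.176  0.   ]
 [ 0.176  0.984  0.001]
 [ 0.     0.001 -1.   ]] [ 8.500e-02 -1.490e-01  1.752e+00  1.000e-03  1.538e+00 -1.309e+00] [-0.6 -0.  -1.2] 66.235284401223
```

Call:
arm_command([
  [55, [0, 0, 0], [0, 0, -0.079]],
  [55, [0, 0, 0], [0, 0, -0.158]],
  [55, [0, 0, 0], [0, 0, -0.237]],
  [55, [0, 0, 0], [0, 0, -0.316]],
  [55, [0, 0, 0], [0, 0, -0.395]],
  [55, [0, 0, 0], [0, 0, -0.474]],
  [55, [0, 0, 0], [0, 0, -0.553]],
  [55, [0, 0, 0], [0, 0, -0.632]],
  [55, [0, 0, 0], [0, 0, -0.711]],
  [55, [0, 0, 0], [0, 0, -0.79]],
  [55, [0, 0, 0], [0, 0, -0.869]],
  [55, [0, 0, 0], [0, 0, -0.948]],
])

```text
time: 12.93
tool_pos: [0.5332, 0.1208, 0.2646]
tool_rot: [0.001, 0.742, 0.671, 0.002]
contact_force: [0.1, -0.4, -2.3]
gripper_width: 0.717
grasp_force: 66.3
```

Call:
arm_command([
  [55, [0, 0, 0], [0, 0, -0.079]],
  [55, [0, 0, 0], [0, 0, -0.158]],
  [55, [0, 0, 0], [0, 0, -0.237]],
  [55, [0, 0, 0], [0, 0, -0.316]],
  [55, [0, 0, 0], [0, 0, -0.395]],
  [55, [0, 0, 0], [0, 0, -0.474]],
  [55, [0, 0, 0], [0, 0, -0.553]],
  [55, [0, 0, 0], [0, 0, -0.632]],
  [55, [0, 0, 0], [0, 0, -0.711]],
  [55, [0, 0, 0], [0, 0, -0.79]],
  [55, [0, 0, 0], [0, 0, -0.869]],
  [55, [0, 0, 0], [0, 0, -0.948]],
])

```text
time: 13.93
tool_pos: [0.5332, 0.1208, 0.2646]
tool_rot: [0.001, 1.0, -0.009, 0.003]
contact_force: [0.6, -0.2, -2.2]
gripper_width: 0.718
grasp_force: 66.3
```

Call:
arm_command([
  [55, [0, 0, 0], [0, 0, -0.075]],
  [55, [0, 0, 0], [0, 0, -0.108]],
  [55, [0, 0, 0], [0, 0, -0.108]],
  [55, [0, 0, 0], [0, 0, -0.108]],
])

```text
time: 14.27
tool_pos: [0.5334, 0.1207, 0.2645]
tool_rot: [0.001, 0.996, -0.09, 0.002]
contact_force: [0.2, -0.2, -3.0]
gripper_width: 0.718
grasp_force: 66.3
```

```bash
python3 st.py
```

```text
14.2667 [0.53342266 0.12073375 0.26452747] [[ 0.984 -0.18   0.004]
 [-0.18  -0.984 -0.002]
 [ 0.004  0.001 -1.   ]] [ 0.088 -0.155  1.758 -0.002  1.535  1.839] [ 0.2 -0.2 -3. ] 66.256032518138
```

Call:
arm_command([
  [55, [-0.036, 0.016, 0], [0.014, 0.078, 0]],
  [55, [-0.036, 0.016, 0], [0.028, 0.156, 0]],
  [55, [-0.036, 0.016, 0], [0.043, 0.234, 0]],
  [55, [-0.036, 0.016, 0], [0.057, 0.312, 0]],
  [55, [-0.036, 0.016, 0], [0.071, 0.39, 0]],
  [55, [-0.036, 0.016, 0], [0.085, 0.468, 0]],
  [55, [-0.036, 0.016, -0.1], [0.1, 0.548, 0]],
  [55, [-0.036, 0.016, -0.2], [0.1, 0.548, 0]],
  [55, [-0.036, 0.016, -0.3], [0.1, 0.548, 0]],
  [55, [-0.036, 0.016, -0.45], [0.1, 0.548, 0]],
  [55, [-0.036, 0.016, -0.45], [0.1, 0.548, 0]],
  [55, [-0.036, 0.016, -0.45], [0.1, 0.548, 0]],
])

```text
time: 15.27
tool_pos: [0.5214, 0.1253, 0.127]
tool_rot: [-0.037, 0.901, -0.082, -0.424]
contact_force: [0.9, 1.0, -1.7]
gripper_width: 0.717
grasp_force: 66.2
```

```bash
python3 p.py;  python3 - <<'E'
from h import *
a=np.load('scene.npz')['color'][130:370,230:490,::-1]; b=np.load('top.npz')['color'][120:270,220:380,::-1]
a=cv2.resize(a,(400,370));b=cv2.resize(b,(400,370)); cv2.imwrite('pics/p2.png',np.hstack([a,b]))
E
```

```text
[0.5214297  0.12529452 0.12701358] [[ 0.628 -0.18  -0.757]
 [-0.117 -0.984  0.136]
 [-0.77   0.004 -0.639]] [0.018 0.489 1.451 0.17  2.065 1.783] [ 0.9  1.  -1.7]
scene 149 [0.53   0.1011 0.1494] slope [-0.0442  0.0125  0.1486] rect [526.2 103.4] [ 22.  103.5] 81.4
pix 352 373 212 241
top 0 [nan nan nan] slope [0. 0. 0.] rect [0. 0.] [0. 0.] 0.0p.py:8: RuntimeWarning: Mean of empty slice.
  p=P[m]; c=p.mean(0)
  ret = um.true_divide(
  return _methods._mean(a, axis=axis, dtype=dtype,
  ret = ret.dtype.type(ret / rcount)
Traceback (most recent call last):
  File "p.py", line 14, in <module>
    ys,xs=np.nonzero(m); print('pix',xs.min(),xs.max(),ys.min(),ys.max())
                                     ~~~~~~^^
ValueError: zero-size array to reduction operation minimum which has no identity
```

View pics/p2.png

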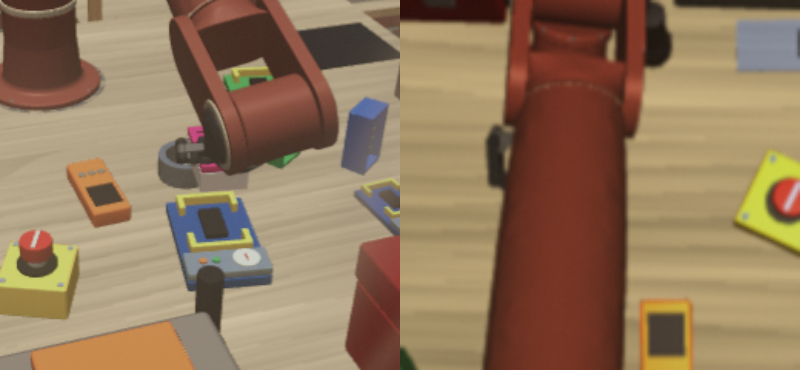

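The cassette is face up with the tool leaning back, and the arm hides it from the top camera. Comparing the two lengthwise headings cancels the camera bias, which puts the target TCP at about (0.5203, 0.125). I check wrist clearance over the torch, then descend.

Run:
```python
from h import *
for n in('top','scene'):
    f=dict(np.load(n+'.npz'));P=cloud(f)[f['z_map']>0]
    k=(np.abs(P[:,0]-.72)<.08)&(np.abs(P[:,1]-.03)<.06)&(P[:,2]>.08)
    p=P[k]; t=p[p[:,2]<.16]; a=p[p[:,2]>.16]
    print(n,len(t),t.mean(0) if len(t) else '',t.max(0) if len(t) else '',t.min(0) if len(t) else '','arm',len(a),a.min(0) if len(a) else '')
    k=(P[:,0]>.58)&(P[:,0]<.85)&(np.abs(P[:,1]-.1)<.12)&(P[:,2]>.16); print('arm zmin',P[k].min(0),P[k].max(0))
```

```text
top 118 [0.7542564  0.01755475 0.12783312] [0.77397691 0.02671715 0.14802177] [0.74452445 0.00799389 0.08002803] arm 1577 [0.64000135 0.01959723 0.25915889]
arm zmin [0.5800023  0.01959723 0.16000835] [0.84991849 0.21996372 0.43145199]
scene 564 [0.76502106 0.01998894 0.12097786] [0.77493265 0.03697553 0.14233225] [0.74341321 0.00733378 0.08093012] arm 3753 [0.64000195 0.0190068  0.19816547]
arm zmin [0.58004558 0.0190068  0.16000989] [0.8490712  0.21984713 0.42565133]
```

Call:
arm_command([
  [55, [-0.003, 0, -0.06], [-0.001, -0.006, 0]],
  [55, [-0.003, 0, -0.12], [-0.001, -0.006, 0]],
  [55, [-0.003, 0, -0.16], [-0.001, -0.006, 0]],
  [55, [-0.003, 0, -0.16], [-0.001, -0.006, 0]],
  [55, [-0.003, 0, -0.16], [-0.001, -0.006, 0]],
])

```text
time: 15.78
tool_pos: [0.523, 0.1253, 0.0825]
tool_rot: [-0.037, 0.905, -0.083, -0.416]
contact_force: [0.3, -0.1, -2.6]
gripper_width: 0.717
grasp_force: 66.3
```

```bash
python3 - <<'E'
from h import *
f=grab('scene');P=cloud(f)[f['z_map']>0]
for r in(.03,.045,.06,.08):
    k=(np.hypot(P[:,0]-.76,P[:,1]-.02)<r)&(P[:,2]>.155); print(r,k.sum(),np.sort(P[k][:,2])[:3] if k.any() else '')
E
python3 st.py
```

```text
0.03 997 [0.21654221 0.21689091 0.21920574]
0.045 1640 [0.21608755 0.21641239 0.21654221]
0.06 2280 [0.21608755 0.21641239 0.21654221]
0.08 3104 [0.21608755 0.21641239 0.21654221]
15.8333 [0.52335221 0.12528441 0.08284225] [[ 0.641 -0.18  -0.746]
 [-0.119 -0.984  0.135]
 [-0.758  0.002 -0.652]] [0.018 0.536 1.461 0.164 1.99  1.77 ] [ 0.  -0.2 -2.7] 66.31936386008874
```

The wrist will clear the torch by about 22 mm, so I continue down.

Call:
arm_command([
  [55, [-0.01, 0, -0.04], [0, 0, 0]],
  [55, [-0.01, 0, -0.08], [0, 0, 0]],
  [55, [-0.01, 0, -0.105], [0, 0, 0]],
  [55, [-0.01, 0, -0.105], [0, 0, 0]],
  [55, [-0.01, 0, -0.105], [0, 0, 0]],
])

```text
time: 16.25
tool_pos: [0.5187, 0.1252, 0.0486]
tool_rot: [-0.037, 0.904, -0.083, -0.418]
contact_force: [-0.3, -0.4, -2.7]
gripper_width: 0.72
grasp_force: 66.3
```

```bash
python3 st.py;  python3 - <<'E'
from h import *
f=grab('scene'); a=f['color'][220:340,310:430,::-1]
cv2.imwrite('pics/p3.png',cv2.resize(a,(600,600),interpolation=cv2.INTER_CUBIC))
E
```

```text
16.25 [0.51867098 0.12518329 0.0486377 ] [[ 0.637 -0.18  -0.749]
 [-0.119 -0.984  0.135]
 [-0.761  0.003 -0.648]] [0.018 0.576 1.473 0.16  1.944 1.763] [-0.3 -0.4 -2.7] 66.31902848008849
```

View pics/p3.png

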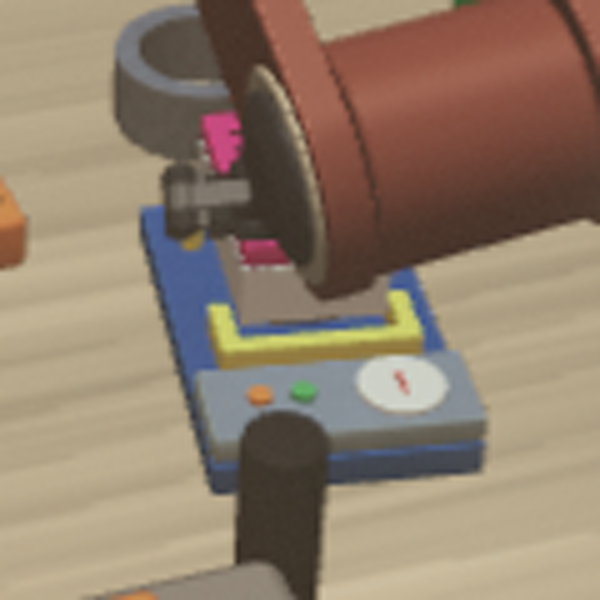

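The cassette's far end (crop 243–388, 320) sits just short of the far yellow wall and looks centred sideways. I measure the gap.

Run:
```python
from h import *
f=grab('scene');P=cloud(f);hsv=cv2.cvtColor(f['color'],cv2.COLOR_RGB2HSV).astype(int);H,S,V=[hsv[...,i] for i in range(3)]
th=np.radians(-10.4);ex=np.array([np.cos(th),np.sin(th)]);ey=np.array([-ex[1],ex[0]])
c=np.array([.5295,.124]); X=(P[...,:2]-c)@ex*1000;Y=(P[...,:2]-c)@ey*1000;Z=P[...,2]*1000
ok=f['z_map']>0; b=np.zeros_like(ok); b[260:300,345:405]=1
yel=(H>20)&(H<35)&(S>110)&b&ok&(Z>20)&(Z<40)
print('yellow top X',np.percentile(X[yel&(Z>27)],[2,10,50,90,98]).round(1),'Y',np.percentile(Y[yel],[0,2,98,100]).round(1), 'Zmed',np.median(Z[yel&(Z>27)]))
w=(S<90)&(V>90)&b&ok&(X>35)&(X<60)&(Z>34)&(Z<75)&(np.abs(Y)<40)
print('end',w.sum(),'X',np.percentile(X[w],[10,50,90]).round(1),'Y',np.percentile(Y[w],[0,3,97,100]).round(1),'Z',np.percentile(Z[w],[0,3,97,100]).round(1))
ys,xs=np.nonzero(w);print(xs.min(),xs.max(),ys.min(),ys.max())
for r in range(262,300,2):
    k=w[r]; kk=yel[r]; print(r,'end',xs.size and (Y[r][k].min().round(1),Y[r][k].max().round(1),np.median(X[r][k]).round(1)) if k.any() else '-', 'yel',(Y[r][kk].min().round(1),Y[r][kk].max().round(1),np.median(X[r][kk]).round(1),np.median(Z[r][kk]).round(1)) if kk.any() else '-')
```

```text
yellow top X [30.7 38.2 55.2 59.7 61.2] Y [-41.1 -40.5  40.5  41. ] Zmed 29.230907289791816
end 231 X [44.4 46.7 49.3] Y [-36.5 -31.1  29.3  31. ] Z [34.  34.9 61.3 70.7]
355 388 267 284
262 end - yel -
264 end - yel -
266 end - yel -
268 end - yel -
270 end - yel -
272 end (np.float64(-31.7), np.float64(-31.7), np.float64(45.1)) yel -
274 end (np.float64(-31.0), np.float64(29.9), np.float64(46.6)) yel -
276 end (np.float64(-31.5), np.float64(29.3), np.float64(46.3)) yel -
278 end (np.float64(-31.1), np.float64(30.0), np.float64(47.0)) yel -
280 end (np.float64(-30.8), np.float64(29.8), np.float64(47.2)) yel (np.float64(36.1), np.float64(40.3), np.float64(33.2), np.float64(28.4))
282 end (np.float64(-30.9), np.float64(27.3), np.float64(46.6)) yel (np.float64(-40.4), np.float64(40.4), np.float64(33.9), np.float64(29.2))
284 end (np.float64(-31.0), np.float64(-24.5), np.float64(47.9)) yel (np.float64(-40.3), np.float64(40.8), np.float64(40.2), np.float64(29.3))
286 end - yel (np.float64(-40.4), np.float64(38.7), np.float64(52.4), np.float64(29.4))
288 end - yel (np.float64(-40.0), np.float64(40.5), np.float64(57.1), np.float64(28.9))
290 end - yel (np.float64(-40.9), np.float64(35.2), np.float64(57.9), np.float64(24.9))
292 end - yel (np.float64(-40.0), np.float64(-11.7), np.float64(59.1), np.float64(23.0))
294 end - yel -
296 end - yel -
298 end - yel -
```

I shift +2.5 mm in x, then lower slowly.

Call:
arm_command([
  [55, [0.009, 0, 0], [0, 0, 0]],
  [55, [0.009, 0, 0], [0, 0, 0]],
  [55, [0.009, 0, -0.01], [0, 0, 0]],
  [55, [0.009, 0, -0.02], [0, 0, 0]],
  [55, [0.009, 0, -0.03], [0, 0, 0]],
  [55, [0.009, 0, -0.035], [0, 0, 0]],
  [55, [0.009, 0, -0.035], [0, 0, 0]],
  [55, [0.009, 0, -0.035], [0, 0, 0]],
])

```text
time: 17.02
tool_pos: [0.5219, 0.1252, 0.0387]
tool_rot: [-0.037, 0.904, -0.083, -0.417]
contact_force: [0.1, -0.0, -2.1]
gripper_width: 0.718
grasp_force: 66.3
```

```bash
python3 st.py
```

```text
17.0167 [0.52190174 0.12519072 0.03874043] [[ 0.639 -0.18  -0.748]
 [-0.119 -0.984  0.135]
 [-0.76   0.003 -0.65 ]] [0.018 0.595 1.465 0.16  1.932 1.76 ] [ 0.1 -0.  -2.1] 66.32429422877976
```

Call:
arm_command([
  [55, [0, 0, -0.005], [0, 0, 0]],
  [55, [0, 0, -0.01], [0, 0, 0]],
  [55, [0, 0, -0.015], [0, 0, 0]],
  [55, [0, 0, -0.018], [0, 0, 0]],
  [55, [0, 0, -0.018], [0, 0, 0]],
  [55, [0, 0, -0.018], [0, 0, 0]],
])

```text
time: 17.52
tool_pos: [0.5221, 0.1252, 0.0336]
tool_rot: [-0.037, 0.905, -0.083, -0.417]
contact_force: [-0.2, -0.0, -2.4]
gripper_width: 0.715
grasp_force: 66.3
```

Call:
arm_command([
  [55, [0, 0, -0.003], [0, 0, 0]],
  [55, [0, 0, -0.006], [0, 0, 0]],
  [55, [0, 0, -0.006], [0, 0, 0]],
])

```text
time: 17.77
tool_pos: [0.5223, 0.1252, 0.0321]
tool_rot: [-0.037, 0.905, -0.083, -0.417]
contact_force: [0.4, 0.6, -2.0]
gripper_width: 0.718
grasp_force: 66.7
```

Call:
arm_command([
  [55, [0, 0, -0.003], [0, 0, 0]],
  [55, [0, 0, -0.006], [0, 0, 0]],
  [55, [0, 0, -0.006], [0, 0, 0]],
])

```text
time: 18.02
tool_pos: [0.5224, 0.1252, 0.0317]
tool_rot: [-0.037, 0.904, -0.083, -0.417]
contact_force: [0.7, -1.0, 4.4]
gripper_width: 0.717
grasp_force: 67.1
```

Call:
arm_command([
  [55, [0, 0, -0.002], [0, 0, 0]],
  [55, [0, 0, -0.004], [0, 0, 0]],
  [55, [0, 0, -0.004], [0, 0, 0]],
])

```text
time: 18.27
tool_pos: [0.5225, 0.1252, 0.0316]
tool_rot: [-0.037, 0.904, -0.082, -0.418]
contact_force: [0.3, -2.0, 8.4]
gripper_width: 0.718
grasp_force: 67.3
```

The cassette made contact at the expected height (8 N). I open the fingers and back out along the tool axis.

Call:
arm_command([
  [66, [0, 0, 0], [0, 0, 0]],
  [70, [0, 0, 0], [0, 0, 0]],
  [76, [0, 0, 0], [0, 0, 0]],
  [82, [0, 0, 0], [0, 0, 0]],
  [84, [0, 0, 0], [0, 0, 0]],
  [84, [0, 0, 0], [0, 0, 0]],
  [84, [0, 0, 0], [0, 0, 0]],
])

```text
time: 18.85
tool_pos: [0.5221, 0.1252, 0.0288]
tool_rot: [-0.037, 0.905, -0.083, -0.417]
contact_force: [0.2, 0.2, -0.9]
gripper_width: 0.986
grasp_force: 0.0
```

Call:
arm_command([
  [84, [0.025, -0.0045, 0.022], [0, 0, 0]],
  [84, [0.075, -0.014, 0.065], [0, 0, 0]],
  [84, [0.15, -0.027, 0.13], [0, 0, 0]],
  [84, [0.225, -0.04, 0.2], [0, 0, 0]],
  [84, [0.3, -0.05, 0.35], [0, 0, 0]],
  [84, [0.3, -0.05, 0.5], [0, 0, 0]],
  [84, [0.3, -0.05, 0.65], [0, 0, 0]],
  [84, [0.3, -0.05, 0.7], [0, 0, 0]],
  [84, [0.3, -0.05, 0.7], [0, 0, 0]],
])

```text
time: 19.6
tool_pos: [0.6153, 0.1101, 0.2484]
tool_rot: [-0.037, 0.907, -0.082, -0.41]
contact_force: [0.1, 0.8, 1.2]
gripper_width: 0.983
grasp_force: 0.0
```

```bash
python3 st.py
cat > q.py <<'E'
from h import *
for n in ('scene','top'):
    f=grab(n);P=cloud(f);hsv=cv2.cvtColor(f['color'],cv2.COLOR_RGB2HSV).astype(int);H,S=hsv[...,0],hsv[...,1]
    m=(H>150)&(H<176)&(S>110)&(f['z_map']>0)&(np.abs(P[...,0]-.53)<.1)&(np.abs(P[...,1]-.124)<.08)&(P[...,2]>.04)
    p=P[m]
    if len(p)<20: print(n,'hidden');continue
    A=np.c_[p[:,:2]-p[:,:2].mean(0),np.ones(len(p))];w=np.linalg.lstsq(A,p[:,2],rcond=None)[0]
    print(n,len(p),p.mean(0).round(4),w.round(4),cv2.minAreaRect(p[:,:2].astype(np.float32)*1000))
E
python3 q.py
python3 - <<'E'
from h import *
a=np.load('scene.npz')['color'][210:340,230:430,::-1]
cv2.imwrite('pics/p4.png',cv2.resize(a,(800,520),interpolation=cv2.INTER_CUBIC))
E
```

```text
19.6 [0.61530376 0.11005528 0.24838756] [[ 0.65  -0.18  -0.739]
 [-0.119 -0.984  0.135]
 [-0.751 -0.    -0.661]] [-2.000e-03  5.610e-01  1.126e+00  1.780e-01  2.288e+00  1.807e+00] [0.1 0.8 1.2] 0.0
scene 857 [0.5376 0.121  0.0549] [-0.0223  0.0113  0.0549] ((530.9788208007812, 123.08143615722656), (61.316287994384766, 102.99622344970703), 79.9923324584961)
top hidden
```

View pics/p4.png

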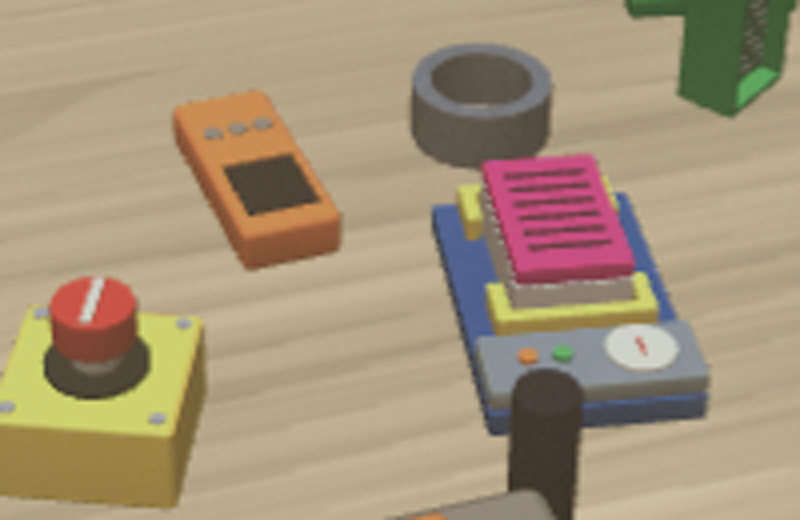

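The cassette is seated flat in the pocket, magenta face up, and released. The button is still down. Now I go to the cap with the tool vertical.

Call:
arm_command([
  [84, [0, -0.1, 0.05], [-0.014, -0.076, 0]],
  [84, [-0.02, -0.2, 0.05], [-0.028, -0.152, 0]],
  [84, [-0.04, -0.3, 0.05], [-0.042, -0.228, 0]],
  [84, [-0.06, -0.4, 0.05], [-0.055, -0.304, 0]],
  [84, [-0.09, -0.5, 0.05], [-0.069, -0.38, 0]],
  [84, [-0.11, -0.6, 0.05], [-0.083, -0.456, 0]],
  [84, [-0.133, -0.7, 0.05], [-0.097, -0.531, 0]],
  [84, [-0.133, -0.81, 0.05], [-0.097, -0.531, 0]],
  [84, [-0.133, -0.81, 0.05], [-0.097, -0.531, 0]],
  [84, [-0.133, -0.81, 0.05], [-0.097, -0.531, 0]],
])

```text
time: 20.53
tool_pos: [0.571, -0.1338, 0.2521]
tool_rot: [-0.001, 0.996, -0.093, -0.009]
contact_force: [0.2, 0.8, -1.0]
gripper_width: 0.981
grasp_force: 0.0
```

Call:
arm_command([
  [84, [0, 0, -0.1], [0, 0, 0.07]],
  [84, [0, 0, -0.2], [0, 0, 0.14]],
  [84, [0, 0, -0.3], [0, 0, 0.21]],
  [84, [0, 0, -0.4], [0, 0, 0.256]],
  [84, [0, 0, -0.4], [0, 0, 0.256]],
  [84, [0, 0, -0.4], [0, 0, 0.256]],
])

```text
time: 21.03
tool_pos: [0.5711, -0.1313, 0.1311]
tool_rot: [-0.0, 0.994, 0.109, -0.01]
contact_force: [0.5, 0.3, 0.4]
gripper_width: 0.983
grasp_force: 0.0
```

```bash
python3 st.py; python3 q.py
```

```text
21.0333 [ 0.57109423 -0.13126493  0.13111702] [[ 0.976  0.216 -0.02 ]
 [ 0.216 -0.976 -0.002]
 [-0.02  -0.002 -1.   ]] [-0.349  0.056  1.782 -0.009  1.322  1.006] [0.5 0.3 0.4] 0.0
scene 842 [0.5372 0.1211 0.055 ] [-0.0195  0.0152  0.055 ] ((531.828857421875, 122.951416015625), (61.16055679321289, 105.63764190673828), 80.29951477050781)
top 810 [0.5311 0.1221 0.056 ] [0.0149 0.0102 0.056 ] ((531.9027099609375, 122.82249450683594), (62.17681121826172, 97.28582763671875), 79.59829711914062)
```

Call:
arm_command([
  [84, [0.015, -0.006, 0], [0, -0.013, 0]],
  [84, [0.015, -0.006, -0.06], [0, -0.013, 0]],
  [84, [0.015, -0.006, -0.12], [0, -0.013, 0]],
  [84, [0.015, -0.006, -0.18], [0, -0.013, 0]],
  [84, [0.015, -0.006, -0.22], [0, -0.013, 0]],
  [84, [0.015, -0.006, -0.24], [0, -0.013, 0]],
  [84, [0.015, -0.006, -0.24], [0, -0.013, 0]],
  [84, [0.015, -0.006, -0.24], [0, -0.013, 0]],
])

```text
time: 21.8
tool_pos: [0.5775, -0.1349, 0.063]
tool_rot: [0.003, 0.994, 0.109, 0.003]
contact_force: [0.4, -1.3, 0.8]
gripper_width: 0.979
grasp_force: 0.0
```

Call:
arm_command([
  [36, [0, 0, 0], [0, 0, 0]],
  [36, [0, 0, 0], [0, 0, 0]],
  [36, [0, 0, 0], [0, 0, 0]],
  [36, [0, 0, 0], [0, 0, 0]],
  [36, [0, 0, 0], [0, 0, 0]],
  [36, [0, 0, 0], [0, 0, 0]],
  [36, [0, 0, 0], [0, 0, 0]],
  [36, [0, 0, 0], [0, 0, 0]],
])

```text
time: 22.47
tool_pos: [0.5771, -0.1332, 0.0634]
tool_rot: [0.001, 0.994, 0.109, 0.003]
contact_force: [-3.9, 5.5, 6.2]
gripper_width: 0.476
grasp_force: 60.2
```

```bash
python3 st.py
```

```text
22.4667 [ 0.57711507 -0.13323141  0.06336531] [[ 0.976  0.217  0.006]
 [ 0.217 -0.976 -0.002]
 [ 0.006  0.003 -1.   ]] [-0.353  0.133  1.823  0.     1.179  0.999] [-3.9  5.5  6.2] 60.20306646823883
```

Gripped on the cap at about 41 mm. I turn it clockwise while rising 7 mm.

Call:
arm_command([
  [36, [0, 0, 0.002], [0, 0, -0.07]],
  [36, [0, 0, 0.004], [0, 0, -0.14]],
  [36, [0, 0, 0.006], [0, 0, -0.21]],
  [36, [0, 0, 0.008], [0, 0, -0.28]],
  [36, [0, 0, 0.01], [0, 0, -0.35]],
  [36, [0, 0, 0.012], [0, 0, -0.42]],
  [36, [0, 0, 0.014], [0, 0, -0.49]],
  [36, [0, 0, 0.016], [0, 0, -0.56]],
  [36, [0, 0, 0.018], [0, 0, -0.63]],
  [36, [0, 0, 0.02], [0, 0, -0.7]],
  [36, [0, 0, 0.022], [0, 0, -0.77]],
  [36, [0, 0, 0.024], [0, 0, -0.84]],
])

```text
time: 23.47
tool_pos: [0.5763, -0.1344, 0.0696]
tool_rot: [0.004, 0.851, -0.525, -0.0]
contact_force: [-2.7, 1.5, 2.1]
gripper_width: 0.471
grasp_force: 60.7
```

Call:
arm_command([
  [36, [0, 0, 0], [0, 0, -0.03]],
  [36, [0, 0, 0], [0, 0, -0.045]],
  [36, [0, 0, 0], [0, 0, -0.045]],
  [36, [0, 0, 0], [0, 0, -0.045]],
])

```text
time: 23.8
tool_pos: [0.5763, -0.1344, 0.0698]
tool_rot: [0.004, 0.833, -0.553, -0.0]
contact_force: [-1.9, 2.4, 6.0]
gripper_width: 0.475
grasp_force: 61.1
```

```bash
python3 st.py
python3 - <<'E'
from h import *
s=monitor.state();print(s['ft_torque'])
E
```

```text
23.8 [ 0.57626381 -0.13443693  0.06982792] [[ 0.389 -0.921 -0.005]
 [-0.921 -0.389 -0.006]
 [ 0.004  0.007 -1.   ]] [-0.351  0.129  1.815 -0.008  1.2    2.393] [-1.9  2.4  6. ] 61.069201827049255
[ 0.40047507  0.52106282 -0.02099477]
```

Call:
arm_command([
  [60, [0, 0, 0], [0, 0, 0]],
  [84, [0, 0, 0], [0, 0, 0]],
  [84, [0, 0, 0], [0, 0, 0]],
  [84, [0, 0, 0], [0, 0, 0]],
  [84, [0, 0, 0], [0, 0, 0]],
  [84, [0, 0, 0.1], [0, 0, 0]],
  [84, [0, 0, 0.2], [0, 0, 0]],
  [84, [0, 0, 0.35], [0, 0, 0]],
  [84, [0, 0, 0.45], [0, 0, 0]],
  [84, [0, 0, 0.5], [0, 0, 0]],
  [84, [0, 0, 0.5], [0, 0, 0]],
])

```text
time: 24.72
tool_pos: [0.5796, -0.1356, 0.2255]
tool_rot: [0.002, 0.833, -0.553, 0.006]
contact_force: [0.0, -0.2, 0.6]
gripper_width: 0.991
grasp_force: 0.0
```

Call:
arm_command([
  [84, [0, 0.25, 0.2], [0, 0, 0]],
  [84, [-0.2, 0.25, 0.2], [0, 0, 0]],
  [84, [-0.4, 0.3, 0.2], [0, 0, 0]],
  [84, [-0.4, 0.3, 0.2], [0, 0, 0]],
  [84, [-0.4, 0.3, 0.2], [0, 0, 0]],
  [84, [-0.4, 0.3, 0.2], [0, 0, 0]],
])

```text
time: 25.22
tool_pos: [0.4549, -0.0435, 0.2787]
tool_rot: [0.004, 0.834, -0.552, 0.001]
contact_force: [0.6, -0.8, -0.3]
gripper_width: 0.983
grasp_force: 0.0
```

```bash
python3 st.py; python3 q.py; python3 m.py | grep -E "red|mark|ybox"
python3 - <<'E'
from h import *
a=np.load('scene.npz')['color'][210:340,200:430,::-1]
cv2.imwrite('pics/p5.png',cv2.resize(a,(800,452),interpolation=cv2.INTER_CUBIC))
E
```

```text
25.2167 [ 0.45487872 -0.04345368  0.27872059] [[ 0.39  -0.921 -0.003]
 [-0.921 -0.39  -0.007]
 [ 0.005  0.005 -1.   ]] [-0.254 -0.388  1.924 -0.007  1.607  2.487] [ 0.6 -0.8 -0.3] 0.0
scene 844 [0.5374 0.1213 0.055 ] [-0.0176  0.0091  0.055 ] ((530.835205078125, 123.36625671386719), (61.02113723754883, 105.90617370605469), 79.91236114501953)
top 805 [0.5312 0.1222 0.0559] [0.0063 0.0059 0.0559] ((531.9171142578125, 123.10755157470703), (62.46187973022461, 97.3422622680664), 79.72010040283203)
scene red 241 mean [ 0.5825 -0.1348  0.0934] zmed/p95 [0.0942 0.0967] rect [ 578.8 -132.1] [40.6 41.7] 44.1
scene mark 35 mean [ 0.5766 -0.1325  0.0963] zmed/p95 [0.0962 0.0983] rect [ 577.2 -133.1] [32.   9.1] 75.4
scene ybox 895 mean [ 0.5903 -0.1344  0.0489] zmed/p95 [0.049  0.0515] rect [ 577.7 -133.2] [90.  93.2] 66.5
top red 123 mean [ 0.5761 -0.1318  0.0957] zmed/p95 [0.0959 0.0998] rect [ 575.9 -132.3] [37.  35.2] 87.7
top mark 31 mean [ 0.5778 -0.1343  0.0977] zmed/p95 [0.0978 0.1018] rect [ 577.7 -133.6] [31.2  7.2] 76.1
top ybox 477 mean [ 0.5949 -0.1364  0.0501] zmed/p95 [0.0503 0.0544] rect [ 586.9 -137.4] [90.2 73.7] 66.5
```

View pics/p5.png

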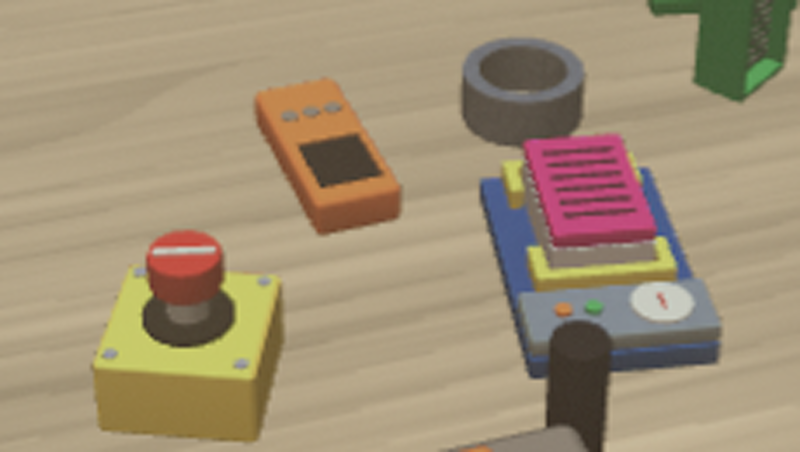

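The mark has turned about 79° clockwise, the cap top is back at z 0.096, and the cassette is still seated. I hand the job in.

```bash
python3 -c "
from h import *
print(manip.job_done())"
```

```text
the job is handed in; nothing more can be done
None
```

The job is handed in at about 25 s: the stop was pressed, the fresh cassette seated magenta face up in the pocket and let go, and the cap then turned about 79° clockwise and back up; the hand-in returned no verdict, so success rests on my camera measurements.

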